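Put the battery chargers on charge

TASK

Put the two battery chargers on charge: on the bench power strip, tap on the large main switch first, then the switch in front of the four-cell charger, then the switch in front of the two-cell charger. Each rocker goes on by tapping its raised front end (the end away from the chargers) fully down, lightly, with a fingertip. Leave the switches of the two capped outlets off, and do not lift, unplug or shift anything.

Things in the scene. Friction and masses are not known exactly. Their poses are not given: they have to be found in the camera images.
- strip: Grey metal power strip screwed to the bench, 96 (x) x 400 (y) x 42 mm high, 3 mm flanges to y = +-227. Origin: centre of its underside. x points from its front edge (switches, robot side) to its back (chargers), y left along it, z up. Five black rockers pivot at x = -26: main at y = -155 (right end, no outlet), others at y = -85, -10, 65, 140, each before its outlet.
- sw_main (a joint): Large main rocker, 30 mm (along x) by 22 mm: 0 = off (front end raised), 0.4 rad = fully on (front end down, back end raised). On counts from 0.3. It stays wherever it is left; pushing its front end down takes about 2.5 N, then it meets its stop, which gives about 1 mm per 10 N.
- sw_main_tap (a point): Point on the main rocker's upper face, mid-width, 3 mm in from its front end, the spot to tap; moves with the rocker. About 50 mm above the bench when off, 45.5 mm when fully on (front end then level, 3.5 mm above the strip's top).
- sw1 (a joint): Rocker switch of outlet 1 (number 1 counted from the main switch), 24 mm (along x) by 16 mm: 0 = off (front end raised), 0.4 rad = fully on (front end down). On counts from 0.3. Stays wherever it is left; about 2.5 N to push, then its stop, which gives about 1 mm per 10 N.
- sw1_tap (a point): Point on the upper face of rocker 1, mid-width, 3 mm in from its front end, the spot to tap; moves with the rocker. About 49 mm above the bench when off, 45.5 mm when fully on.
- outlet1 (a point): Centre of outlet 1 at the strip's top, strip x = 16 mm, y = -85 mm; its switch is 42 mm in front of it.
- sw2 (a joint): Rocker switch of outlet 2 (number 2 counted from the main switch), 24 mm (along x) by 16 mm: 0 = off (front end raised), 0.4 rad = fully on (front end down). On counts from 0.3. Stays wherever it is left; about 2.5 N to push, then its stop, which gives about 1 mm per 10 N.
- sw2_tap (a point): Point on the upper face of rocker 2, mid-width, 3 mm in from its front end, the spot to tap; moves with the rocker. About 49 mm above the bench when off, 45.5 mm when fully on.
- outlet2 (a point): Centre of outlet 2 at the strip's top, strip x = 16 mm, y = -10 mm; its switch is 42 mm in front of it.
- sw3 (a joint): Rocker switch of outlet 3 (number 3 counted from the main switch), 24 mm (along x) by 16 mm: 0 = off (front end raised), 0.4 rad = fully on (front end down). On counts from 0.3. Stays wherever it is left; about 2.5 N to push, then its stop, which gives about 1 mm per 10 N.
- sw3_tap (a point): Point on the upper face of rocker 3, mid-width, 3 mm in from its front end, the spot to tap; moves with the rocker. About 49 mm above the bench when off, 45.5 mm when fully on.
- outlet3 (a point): Centre of outlet 3 at the strip's top, strip x = 16 mm, y = 65 mm; its switch is 42 mm in front of it.
- sw4 (a joint): Rocker switch of outlet 4 (number 4 counted from the main switch), 24 mm (along x) by 16 mm: 0 = off (front end raised), 0.4 rad = fully on (front end down). On counts from 0.3. Stays wherever it is left; about 2.5 N to push, then its stop, which gives about 1 mm per 10 N.
- sw4_tap (a point): Point on the upper face of rocker 4, mid-width, 3 mm in from its front end, the spot to tap; moves with the rocker. About 49 mm above the bench when off, 45.5 mm when fully on.
- outlet4 (a point): Centre of outlet 4 at the strip's top, strip x = 16 mm, y = 140 mm; its switch is 42 mm in front of it.
- charger4: Large white battery charger with four AA cells side by side, 80 mm (x) by 70 mm (y) by 31 mm high over the cells. Origin at its plug, on the centre of the outlet that it is plugged into, at the strip's top; from there the body runs 12 mm forward and 68 mm back along x. Its prongs reach 13 mm into the outlet; it can be in any of the four outlets.
- charger2: Small white battery charger with two AA cells side by side, 80 mm (x) by 44 mm (y) by 31 mm high over the cells. Origin at its plug, on the centre of the outlet that it is plugged into, at the strip's top; from there the body runs 12 mm forward and 68 mm back along x. Its prongs reach 13 mm into the outlet; it can be in any of the four outlets.
- cap_a: White round safety cap, 36 mm across and 7 mm high, closing an unused outlet. Origin at the outlet's centre at the strip's top.
- cap_b: White round safety cap, 36 mm across and 7 mm high, closing an unused outlet. Origin at the outlet's centre at the strip's top.
- oil: Small amber immersion-oil bottle with a black cap, 29 mm across, 56 mm high, loose in front of the strip. Origin at the centre of its underside.
- objective: Steel microscope objective standing on the bench, 31 mm across, 46 mm high, tapering upward. Origin at the centre of its underside.
- jar: White jar with a black lid, 45 mm across, 48 mm high, loose in front of the strip. Origin at the centre of its underside.
- slide_case: Blue slide case, 165 mm (its x) by 100 mm (its y) by 40 mm high, loose, left of the strip. Origin at the centre of its underside.
- marker_tray: Open grey tray with whiteboard markers, 110 mm (its x) by 170 mm (its y) by 40 mm high, fixed to the bench, right of the strip. Origin at the centre of its underside.

How it is judged:
By the outcome, as a careful person would: the job done as asked, in the order asked, and still so for the second after the job is handed in, with the robot touching nothing.
It also fails if it takes over 48 s, if anything falls off the work surface, if the arm or the gripper's body presses on something with over 40 N, if the wrist force passes 120 N, or if a joint passes its speed limit or range.

ROBOT

A 7-joint arm with a two-finger parallel gripper is mounted at the origin on the work surface. World frame = base frame: x ahead of the robot, y to its left, z up, the work surface at z = 0. Lengths are in mm, angles in rad, forces in N, time in s.
With the tool pointing down it reaches from about 425 to 875 mm from the base axis. Payload 9.9 kg.
Tool frame: the origin (TCP) lies at the very end of the fingers, on their centre line; the grasp point (between the pads) lies 19 mm behind it (r.hold_point_z is the distance from the TCP to the grasp point, in mm); z points along the fingers, y is the line along which they close (so a half turn about z gives the same grasp; the last joint's range is limited). The gripper opens to 85 mm and grips with 20 to 120 N. Pads are 22 mm wide; open, the fingers measure 114 mm over their backs; the gripper's body (76 mm by 85 mm) begins 54 mm behind the grasp point. The pads swing forward as they close: fully open they stand 13 mm farther back than shut.
Start: joints at [-1.325, 0.576, 0.025, 1.437, -0.015, 1.129, -0.057], TCP at [218.594, 638.628, 231.289] pointing down, gripper open.
Joint ranges: [-2.76, 2.76], [-0.34, 2.15], [-1.52, 1.57], [0.19, 2.46], [-1.09, 4.23], [0.17, 1.99], [-2.82, 2.82]. Speed limits (rad/s): [2.22, 2.22, 3.01, 3.01, 3.14, 3.14, 3.14].

INTERFACE

Orientations are given as a 3x3 rotation matrix whose columns are the frame's x, y, z axes.
In Python, from bench import r, imaging gives the robot as it stands (r), with the cameras (imaging).
- The arm moves only by the tool drive_effector, called after "Emit:" as name(argument=value, ...), one argument or row to a line, values as JSON. Schema: {"type":"object","properties":{"rows":{"type":"object","properties":{"ticks":{"type":"array","items":{"type":"array","items":{"type":"number"},"minItems":7,"maxItems":7},"minItems":1,"maxItems":12}},"additionalProperties":false,"required":["ticks"]},"clamp_n":{"type":"number"},"only":{"type":"string"},"quiet":{"type":"boolean"},"lines":{"type":"string"}},"required":["rows"],"additionalProperties":false}. rows is an object whose key "ticks" holds a list of rows, 1 to 12 of them, each of 7 numbers: a rotation vector rx, ry, rz in shares of pi rad (1.0 is pi rad), then dx, dy, dz in a scale on which 1.0 is 0.75 m, then the finger opening in mm; each row is the pose to reach, as a shift and turn from the pose commanded when the call began, along the tool's axes at that moment; what a row does not reach only later rows make up. A row lasts 1/10 s, in which the tool goes at most 50 mm and 0.15 rad, less where a joint would pass 70% of its speed; a pose out of reach is approached as far as the arm can. The fingers move at their own pace and stop on an object; clamp_n is the grip in N (left out, the last holds). Time passes only in rows, so rows that do not move let the fingers close. The tool returns the time, the measured TCP pose, the force, the opening and the grip force at its end. only (a regular expression) keeps the lines of the reply that match it, lines (a string "A,B") keeps lines A to B, and quiet returns only ok. Shift and turn numbers lie between -1 and 1, and a call with a number outside is refused. Input that does not fit is refused with a message, and nothing moves.
- r.read_state(): the state, without advancing time (a new reading comes with each control period).
- imaging.camera(name): name is "scene" or "top" or "wrist"; returns the picture (400x640x3 uint8, red, green, blue); there is no depth.
- imaging.get_calibration(name): a dict with "camera_matrix" (3x3 intrinsics, pixels), "k1" (the pictures are not rectified: a ray, as slopes to the right and down, at radius r is drawn at 1 + k1 r^2 times it, then the intrinsics apply), "rvec" (rotation vector, rad) and "tvec" (3), from world to camera coordinates, as OpenCV has them. Camera axes: x right, y down, z forward; pixel columns grow to the right and rows downward; lengths in mm; the calibration is good to about 2 mm. A picture is of the moment at which its call begins: read the wrist's pose just before it. get_calibration takes no time and is no camera call; for the wrist camera it gives the pose at the moment of the call.
- r.hand_in(): hands the job in; it is judged then, once.
The state is a dict: "time_s": time; "joint_pos": joint angles; "qvel": joint speeds; "tau": joint torques, N m; "tool_pos": TCP position; "eef_rot": TCP orientation; "force": force on the tool from outside, world axes, zero at the start; "moment": the same for the moment, N m; "width": finger opening in mm; "finger_force": force on a finger pad.
Only numpy, scipy, OpenCV 4.12 (cv2) and the standard library are available. Lean on these libraries where they do the work, as an engineer would, in place of code of your own. Each camera call takes 0.05 s, during which the arm holds its last target. There are 200 camera calls.

## Working session

There is one attempt and no reset: what is moved stays moved. The work goes in short steps, Python scripts to look and compute and a tool call to move; the robot and the scene stay as the last step left them, time stands still between calls to the robot, and variables do not carry over. Pictures are saved under pics/ and viewed, at most 10 in all, crops included, and the job is handed in when it is done.

```bash
ls; mkdir -p pics
```

Run:
```python
from bench import r, imaging
import cv2
s=r.read_state();print(s['tool_pos'],s['eef_rot'],s['force'],s['width'],s['time_s'])
for n in('top','scene'):
    cv2.imwrite(f'pics/{n}0.png',imaging.camera(n)[:,:,::-1]);print(imaging.get_calibration(n))
```

```text
bench.py
pics
[218.40238477 638.195729   230.4369211 ] [[-9.46136384e-01  3.23767950e-01 -5.06460023e-04]
 [ 3.23768343e-01  9.46135006e-01 -1.61535620e-03]
 [-4.38210071e-05 -1.69232299e-03 -9.99998567e-01]] [-0.05300702 -0.51836754 -0.18158397] 85.38395743779854 0.0
{'camera_matrix': array([[480.13759093,   0.        , 318.82061568],
       [  0.        , 480.13759093, 200.24831668],
       [  0.        ,   0.        ,   1.        ]]), 'k1': -0.03429375672711305, 'rvec': array([ 2.12138078, -2.13533868,  0.16687045]), 'tvec': array([  50.2131169 ,  538.09762903, 1079.31643745])}
{'camera_matrix': array([[464.68699112,   0.        , 326.15901845],
       [  0.        , 464.68699112, 203.68295604],
       [  0.        ,   0.        ,   1.        ]]), 'k1': -0.06704581626277858, 'rvec': array([ 1.71342252,  1.65671346, -0.78230809]), 'tvec': array([ -51.34777872, -295.00026182, 1602.07214305])}
```

View pics/top0.png

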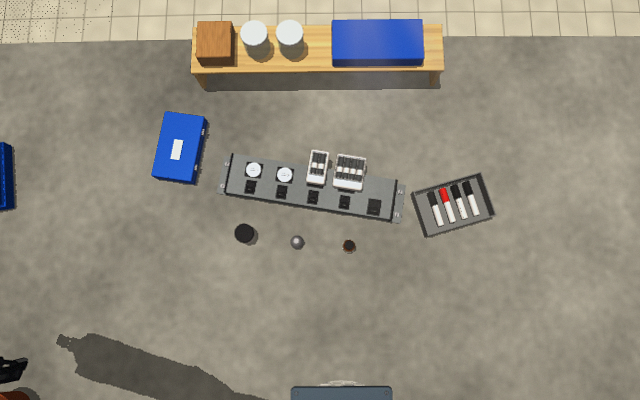

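View pics/scene0.png

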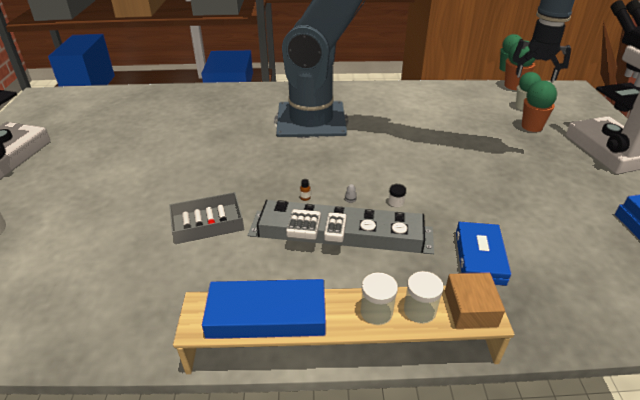

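The top view shows the main rocker at (374,206), the four-cell charger at (350,170) with rocker 1 at (345,202), the two-cell charger at (317,166) with rocker 2 at (313,197), and the caps at outlets 3 and 4 (285,175 and 254,170). Next I'll measure the strip pose.

Create h.py:
```python
import numpy as np,cv2
def ray(c,px):
    K=c['camera_matrix'];d=np.array([c['k1'],0,0,0,0.])
    # small-distortion model 1+k1 r^2 = OpenCV's k1
    u=cv2.undistortPoints(np.array(px,float).reshape(-1,1,2),K,d).reshape(-1,2)
    R=cv2.Rodrigues(np.array(c['rvec'],float))[0]
    return -R.T@np.ravel(c['tvec']),np.c_[u,np.ones(len(u))]@R
def plane(c,px,z):
    o,d=ray(c,px);return (o+d*((z-o[2])/d[:,2])[:,None])[:,:2]
def fit(S,W): # rigid 2D W=R S+t
    a,b=S-S.mean(0),W-W.mean(0)
    th=np.arctan2((a[:,0]*b[:,1]-a[:,1]*b[:,0]).sum(),(a*b).sum())
    R=np.array([[np.cos(th),-np.sin(th)],[np.sin(th),np.cos(th)]]);t=W.mean(0)-R@S.mean(0)
    return th,R,t,W-(S@R.T+t)
def blobs(m,amin,amax):
    n,_,st,ce=cv2.connectedComponentsWithStats(m.astype(np.uint8));
    return [(tuple(np.round(ce[i],1)),tuple(st[i])) for i in range(1,n) if amin<st[i][4]<amax]
```

Run:
```python
from bench import r, imaging
from h import *
im=cv2.imread('pics/top0.png');c=imaging.get_calibration('top')
g=im.max(2);sub=np.zeros_like(g,bool);sub[150:260,215:410]=1
B=blobs((g<40)&sub,30,600);[print(b) for b in B]
w=blobs((im.min(2)>170)&sub,60,3000);[print('w',b) for b in w]
s=sorted([b for b in B if b[0][1]<222 and b[1][4]>60],key=lambda b:-b[0][0])
if len(s)==5:
    S=np.array([[-26,y] for y in(-155,-85,-10,65,140)],float);W=plane(c,[b[0] for b in s],45)
    th,R,t,e=fit(S,W);print(th,t,e)
    for x,y in((-38,-155),(-35,-85),(-35,-10)):print(R@[x,y]+t)
    print(plane(c,[[349,246],[297,242]],50))
crop=im[140:260,215:415];cv2.imwrite('pics/c.png',cv2.resize(crop,None,fx=4,fy=4,interpolation=cv2.INTER_CUBIC))
cv2.imwrite('pics/w0.png',imaging.camera('wrist')[:,:,::-1])
```

```text
((np.float64(228.2), np.float64(172.5)), (np.int32(224), np.int32(154), np.int32(9), np.int32(38), np.int32(38)))
((np.float64(250.4), np.float64(186.7)), (np.int32(245), np.int32(180), np.int32(11), np.int32(13), np.int32(78)))
((np.float64(281.8), np.float64(192.5)), (np.int32(277), np.int32(186), np.int32(10), np.int32(12), np.int32(52)))
((np.float64(313.0), np.float64(199.3)), (np.int32(308), np.int32(194), np.int32(10), np.int32(10), np.int32(37)))
((np.float64(343.9), np.float64(204.9)), (np.int32(340), np.int32(202), np.int32(9), np.int32(7), np.int32(33)))
w ((np.float64(316.4), np.float64(169.8)), (np.int32(306), np.int32(150), np.int32(23), np.int32(34), np.int32(255)))
w ((np.float64(253.0), np.float64(169.3)), (np.int32(246), np.int32(162), np.int32(15), np.int32(15), np.int32(169)))
w ((np.float64(284.2), np.float64(174.2)), (np.int32(277), np.int32(167), np.int32(15), np.int32(15), np.int32(169)))
w ((np.float64(346.8), np.float64(183.6)), (np.int32(333), np.int32(178), np.int32(29), np.int32(12), np.int32(220)))
```

View pics/c.png

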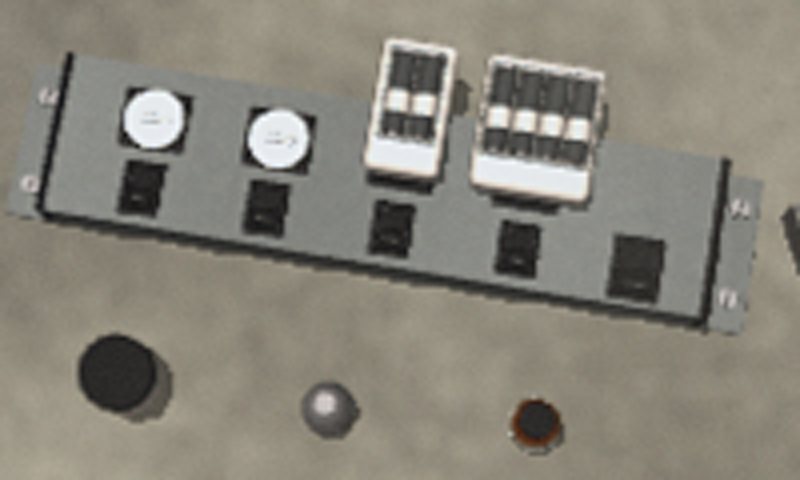

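View pics/w0.png

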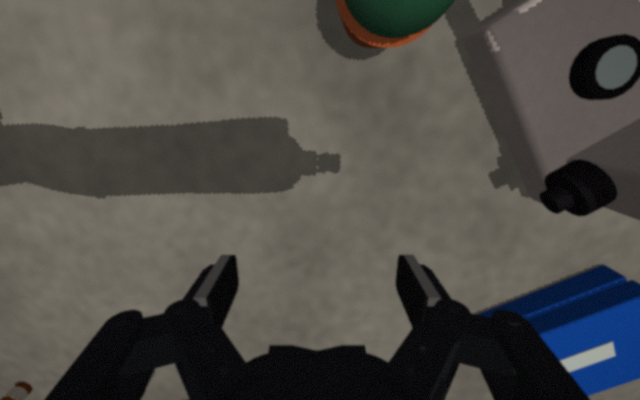

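The crop shows all five rockers clearly: main (635,268), sw1 (518,249), sw2 (392,229), sw3 (267,208), sw4 (142,188), all with their front ends raised. The wrist picture shows the open fingers and only bench, a plant and the blue box below.

Add to h.py:
```python
SY=np.array([[-26,y] for y in(-155,-85,-10,65,140)],float)
def toolshift(s,p): return np.array(s['eef_rot']).T@(np.array(p)-np.array(s['tool_pos']))
```

Run:
```python
from bench import r, imaging
from h import *
c=imaging.get_calibration('top')
px=np.array([[635,268],[518,249],[392,229],[267,208],[142,188]])/4-.4+[215,140]
W=plane(c,px,45.5);cap=plane(c,[[284.2,174.2],[253.,169.3]],49)
th,R,t,e=fit(np.r_[SY,[[16,65],[16,140]]],np.r_[W,cap]);print(th,t,e.round(1))
np.savez('strip.npz',th=th,t=t)
s=r.read_state();tgt=R@[-38,-155]+t
for x,y in((-38,-155),(-35,-85),(-35,-10)):print((R@[x,y]+t).round(1))
print('oil,obj',plane(c,[[348.7,245.5],[297,242]],50))
print('yaw tool y',np.arctan2(-s['eef_rot'][0][1],s['eef_rot'][1][1]))
v=np.r_[R@[-38-0,-120]+t,170];print(v,toolshift(s,v).round(1))
```

```text
-0.17028804451989407 [574.137469    66.77699923] [[ 0.2  1. ]
 [ 0.1  0.1]
 [-0.2 -0.1]
 [ 0.2 -0.5]
 [ 0.1 -0.4]
 [-0.1 -0.1]
 [-0.3  0. ]]
[510.4 -79.5]
[525.2 -11.1]
[537.9  62.9]
oil,obj [[431.75992105 -21.39548568]
 [440.5785828   97.40277199]]
yaw tool y -0.32969993078482085
[516.35115311 -45.04760314 170.        ] [-503.1 -550.    61.4]
```

The rows are not in the units I measure in: shifts go in shares of 0.75 m and turns go in shares of pi rad. I convert before sending: -550 mm is -0.7333, -503 mm is -0.6707, -0.16 rad is -0.0509.

Emit:
drive_effector(
  rows={"ticks": [[0,0,-0.0509,-0.6707,-0.7333,0.04,0],[0,0,-0.0509,-0.6707,-0.7333,0.04,0],[0,0,-0.0509,-0.6707,-0.7333,0.04,0],[0,0,-0.0509,-0.6707,-0.7333,0.04,0],[0,0,-0.0509,-0.6707,-0.7333,0.04,0],[0,0,-0.0509,-0.6707,-0.7333,0.04,0],[0,0,-0.0509,-0.6707,-0.7333,0.04,0],[0,0,-0.0509,-0.6707,-0.7333,0.04,0],[0,0,-0.0509,-0.6707,-0.7333,0.04,0],[0,0,-0.0509,-0.6707,-0.7333,0.04,0],[0,0,-0.0509,-0.6707,-0.7333,0.04,0],[0,0,-0.0509,-0.6707,-0.7333,0.04,0]]},
  clamp_n=30,
)

```text
time_s: 1.35
tool_pos: [458.6, 87.2, 207.2]
eef_rot: [[-0.986, 0.169, 0.0], [0.169, 0.986, 0.0], [-0.0, 0.0, -1.0]]
force: [0.7, 0.6, -0.1]
width: -0.0
finger_force: 0.0
```

Run:
```python
from bench import r, imaging
from h import *
f=np.load('strip.npz');th,t=float(f['th']),f['t'];R=np.array([[np.cos(th),-np.sin(th)],[np.sin(th),np.cos(th)]])
s=r.read_state();print(toolshift(s,np.r_[R@[-39,-120]+t,150]).round(1),np.arctan2(-s['eef_rot'][0][1],s['eef_rot'][1][1])-th,s['qvel'])
```

```text
[ -78.3 -120.6   57.2] 0.0007802118447269024 [ 0.95122864  0.16088977  0.17551353 -0.16888424 -0.09162382  0.01084389
  1.17148273]
```

Converted, -100 mm is -0.1333, -70 mm is -0.0933.

Emit:
drive_effector(
  rows={"ticks": [[0,0,0,-0.0533,-0.08,0.0333,0],[0,0,0,-0.0933,-0.1333,0.06,0],[0,0,0,-0.0933,-0.1333,0.06,0],[0,0,0,-0.0933,-0.1333,0.06,0]]},
)

```text
time_s: 1.75
tool_pos: [510.6, -25.9, 160.7]
eef_rot: [[-0.985, 0.175, -0.002], [0.175, 0.985, -0.002], [0.001, -0.002, -1.0]]
force: [-0.8, 1.2, 0.8]
width: -0.1
finger_force: 0.0
```

Run:
```python
from bench import r, imaging
from h import *
f=np.load('strip.npz');th,t=float(f['th']),f['t'];R=np.array([[np.cos(th),-np.sin(th)],[np.sin(th),np.cos(th)]])
c=imaging.get_calibration('wrist');cv2.imwrite('pics/w1.png',imaging.camera('wrist')[:,:,::-1])
s=r.read_state();print(s['tool_pos'],toolshift(s,np.r_[R@[-39,-155]+t,60]).round(1),np.abs(s['qvel']).max())
K=c['camera_matrix'];d=np.array([c['k1'],0,0,0])
P=[np.r_[R@[x,y]+t,z] for x,y,z in((-38,-155,50),(-35,-85,49),(-35,-10,49),(-26,-155,42),(-26,-85,42),(-48,-200,42),(48,-200,42))]
print(cv2.projectPoints(np.array(P),c['rvec'],c['tvec'],K,d)[0].reshape(-1,2).round(0).tolist())
```

```text
[510.02317365 -23.31891438 161.26541815] [ -9.3 -55.2 101.3] 0.04718235327583686
[[263.0, 205.0], [335.0, 207.0], [412.0, 207.0], [265.0, 213.0], [334.0, 213.0], [218.0, 193.0], [228.0, 277.0]]
```

View pics/w1.png

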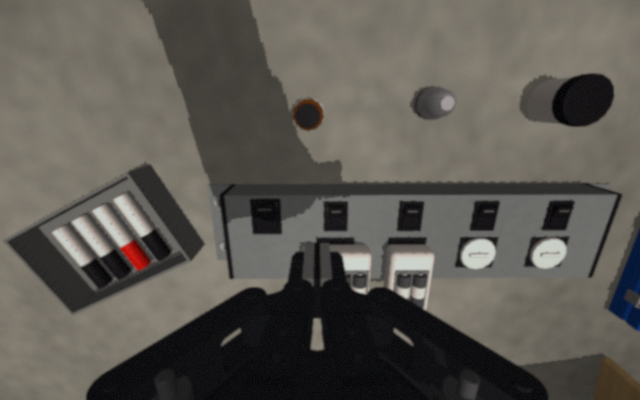

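The wrist view shows the main rocker at (266,216), rocker 1 at (335,216) and rocker 2 at (410,215), which agrees with the projected strip pose to about 2 px. The closed fingertips are narrow, at (317,245).

Converted, 100 mm is 0.1333, 85 mm is 0.1133.

Emit:
drive_effector(
  rows={"ticks": [[0,0,0,-0.012,-0.0533,0.0133,0],[0,0,0,-0.012,-0.0733,0.0667,0],[0,0,0,-0.012,-0.0733,0.1133,0],[0,0,0,-0.012,-0.0733,0.1333,0],[0,0,0,-0.012,-0.0733,0.1333,0],[0,0,0,-0.012,-0.0733,0.1333,0],[0,0,0,-0.012,-0.0733,0.1333,0]]},
)

```text
time_s: 2.5
tool_pos: [510.6, -76.4, 63.5]
eef_rot: [[-0.986, 0.168, 0.002], [0.168, 0.986, 0.0], [-0.002, 0.0, -1.0]]
force: [0.3, 0.4, 0.3]
width: 0.1
finger_force: 0.0
```

Add to h.py:
```python
def rep(r,x,y,z):
    f=np.load('strip.npz');th,t=float(f['th']),f['t'];R=np.array([[np.cos(th),-np.sin(th)],[np.sin(th),np.cos(th)]])
    s=r.read_state();p=np.array(s['tool_pos']);print('to go',toolshift(s,np.r_[R@[x,y]+t,z]).round(1),'strip',(R.T@(p[:2]-t)).round(1),'z',p[2].round(1),'F',np.round(s['force'],1))
```

```bash
python3 -c "
from bench import r, imaging;from h import *
rep(r,-39,-155,45)"
```

```text
to go [ 0.7 -3.1 18.5] strip [ -38.4 -151.9] z 63.5 F [0.3 0.4 0.3]
```

Converted, 17.5 mm is 0.0233, 17 mm is 0.0227.

Emit:
drive_effector(
  rows={"ticks": [[0,0,0,0.0007,-0.004,0.0067,0],[0,0,0,0.0007,-0.004,0.0133,0],[0,0,0,0.0007,-0.004,0.0173,0],[0,0,0,0.0007,-0.004,0.0193,0],[0,0,0,0.0007,-0.004,0.0213,0],[0,0,0,0.0007,-0.004,0.0227,0],[0,0,0,0.0007,-0.004,0.0233,0],[0,0,0,0.0007,-0.004,0.0233,0]]},
)

```text
time_s: 3.3
tool_pos: [508.4, -80.0, 44.8]
eef_rot: [[-0.986, 0.169, -0.001], [0.169, 0.986, 0.0], [0.001, -0.0, -1.0]]
force: [-3.6, -0.1, 7.0]
width: 0.1
finger_force: 3.5
```

```bash
python3 -c "
from bench import r, imaging;from h import *
rep(r,-39,-155,45)"
```

```text
to go [-0.9  0.8 -0.2] strip [ -39.9 -155.8] z 44.8 F [-3.6 -0.1  7. ]
```

Force rose to 7 N at z 44.8, so the rocker is on its stop. Next I'll lift and go over to rocker 1.

Converted, 70.5 mm is 0.094, 50 mm is 0.0667.

Emit:
drive_effector(
  rows={"ticks": [[0,0,0,0,0,-0.0133,0],[0,0,0,0,0,-0.0293,0],[0,0,0,-0.0013,0.0333,-0.0293,0],[0,0,0,-0.0027,0.0667,-0.0293,0],[0,0,0,-0.0027,0.094,-0.0267,0],[0,0,0,-0.0027,0.094,-0.024,0],[0,0,0,-0.0027,0.094,-0.024,0],[0,0,0,-0.0027,0.094,-0.024,0]]},
)

```text
time_s: 4.1
tool_pos: [522.7, -11.8, 63.1]
eef_rot: [[-0.985, 0.17, 0.0], [0.17, 0.985, -0.001], [-0.001, -0.0, -1.0]]
force: [-0.4, -0.1, -0.2]
width: 0.1
finger_force: 0.0
```

Run:
```python
from bench import r, imaging;from h import *
rep(r,-37.5,-85,45)
c=imaging.camera('top')[:,:,::-1];cv2.imwrite('pics/c2.png',cv2.resize(c[140:260,215:415],None,fx=4,fy=4,interpolation=cv2.INTER_CUBIC))
w=imaging.camera('wrist')[:,:,::-1];cv2.imwrite('pics/w2.png',w)
```

```text
to go [ 0.2  1.2 18.1] strip [-37.3 -86.2] z 63.1 F [-0.4 -0.1 -0.2]
```

View pics/w2.png

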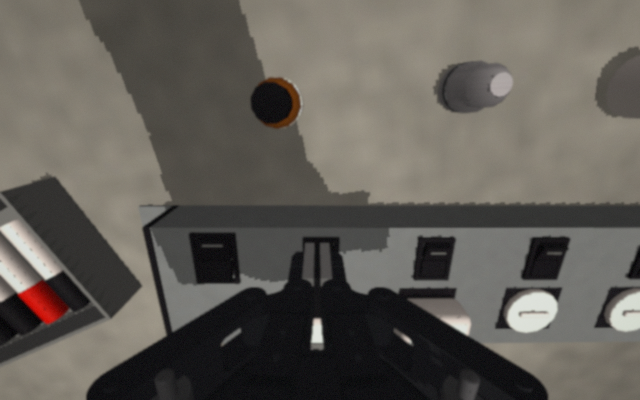

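The main rocker at (214,258) now shows its front down. The fingertip sits over rocker 1's front end at (320,243).

Converted, 18 mm is 0.024, 17 mm is 0.0227.

Emit:
drive_effector(
  rows={"ticks": [[0,0,0,0,0.0007,0.0067,0],[0,0,0,0,0.0007,0.0133,0],[0,0,0,0,0.0007,0.0173,0],[0,0,0,0,0.0007,0.0193,0],[0,0,0,0,0.0007,0.0213,0],[0,0,0,0,0.0007,0.0227,0],[0,0,0,0,0.0007,0.024,0],[0,0,0,0,0.0007,0.024,0]]},
)

```text
time_s: 5.0
tool_pos: [522.5, -10.4, 44.8]
eef_rot: [[-0.986, 0.169, -0.0], [0.169, 0.986, -0.0], [0.0, -0.0, -1.0]]
force: [-2.6, 0.7, 7.4]
width: 0.2
finger_force: 3.5
```

```bash
python3 -c "
from bench import r, imaging;from h import *
rep(r,-37.5,-85,45)"
```

```text
to go [-0.3 -0.2 -0.2] strip [-37.8 -84.8] z 44.8 F [-2.6  0.7  7.4]
```

Converted, 75 mm is 0.1, 50 mm is 0.0667.

Emit:
drive_effector(
  rows={"ticks": [[0,0,0,0,0,-0.0133,0],[0,0,0,0,0,-0.0293,0],[0,0,0,0,0.0333,-0.0293,0],[0,0,0,0,0.0667,-0.0293,0],[0,0,0,0,0.1,-0.0267,0],[0,0,0,0,0.1,-0.024,0],[0,0,0,0,0.1,-0.024,0],[0,0,0,0,0.1,-0.024,0]]},
)

```text
time_s: 5.8
tool_pos: [535.6, 62.7, 63.2]
eef_rot: [[-0.985, 0.17, 0.001], [0.17, 0.985, -0.0], [-0.001, -0.0, -1.0]]
force: [-0.5, -0.3, -0.1]
width: 0.3
finger_force: 0.0
```

```bash
python3 -c "
from bench import r, imaging;from h import *
rep(r,-37.5,-10,45)"
```

```text
to go [ 0.2  0.5 18.2] strip [-37.3 -10.5] z 63.2 F [-0.5 -0.3 -0.1]
```

Converted, 18 mm is 0.024, 17 mm is 0.0227.

Emit:
drive_effector(
  rows={"ticks": [[0,0,0,0,0,0.0067,0],[0,0,0,0,0,0.0133,0],[0,0,0,0,0,0.0173,0],[0,0,0,0,0,0.0193,0],[0,0,0,0,0,0.0213,0],[0,0,0,0,0,0.0227,0],[0,0,0,0,0,0.024,0],[0,0,0,0,0,0.024,0]]},
)

```text
time_s: 6.6
tool_pos: [535.2, 63.4, 44.8]
eef_rot: [[-0.986, 0.169, -0.0], [0.169, 0.986, -0.0], [0.0, -0.0, -1.0]]
force: [-4.0, -0.9, 6.9]
width: 0.4
finger_force: 3.4
```

```bash
python3 -c "
from bench import r, imaging;from h import *
rep(r,-37.5,-10,45)"
```

```text
to go [-0.3 -0.1 -0.2] strip [-37.8  -9.9] z 44.8 F [-4.  -0.9  6.9]
```

Lift clear and look.

Converted, -130 mm is -0.1733, -110 mm is -0.1467.

Emit:
drive_effector(
  rows={"ticks": [[0,0,0,0,0,-0.0133,0],[0,0,0,0,0,-0.0533,0],[0,0,0,0,0,-0.1067,0],[0,0,0,0,0,-0.1467,0],[0,0,0,0.04,0,-0.1733,0],[0,0,0,0.0933,0,-0.1733,0],[0,0,0,0.0933,0,-0.1733,0],[0,0,0,0.0933,0,-0.1733,0],[0,0,0,0.0933,0,-0.1733,0]]},
)

```text
time_s: 7.5
tool_pos: [467.5, 75.6, 175.1]
eef_rot: [[-0.986, 0.169, 0.002], [0.169, 0.986, 0.0], [-0.002, 0.001, -1.0]]
force: [0.1, -0.1, 0.6]
width: 0.1
finger_force: 0.0
```

Run:
```python
from bench import r, imaging;from h import *
w=imaging.camera('wrist')[:,:,::-1];t=imaging.camera('top')[140:260,215:415,::-1]
cv2.imwrite('pics/w3.png',np.vstack([cv2.resize(w[60:260],(800,250)),cv2.resize(t,(560,336),interpolation=cv2.INTER_CUBIC) if 0 else cv2.copyMakeBorder(cv2.resize(t,(560,336),interpolation=cv2.INTER_CUBIC),0,0,0,240,0)]))
```

```text
(no output)
```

View pics/w3.png

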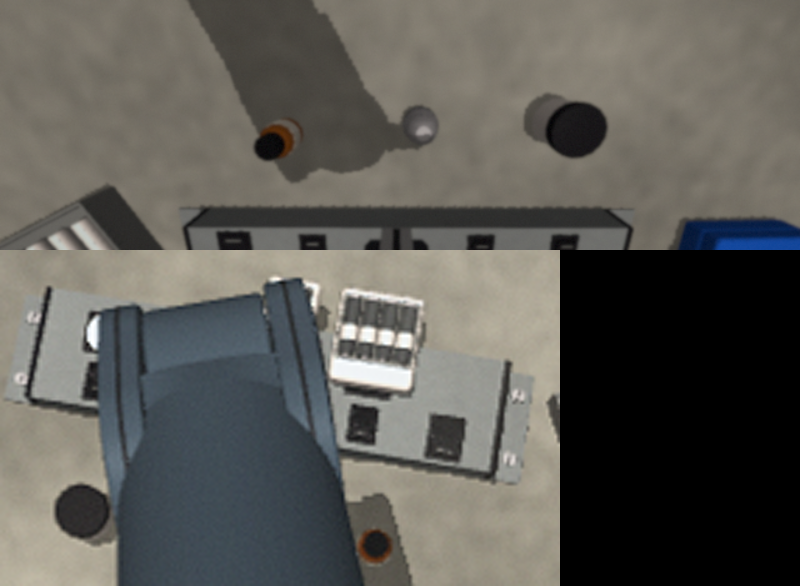

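The view is partly blocked. Nothing else looks disturbed: bottle, objective, jar and charger are all in place. I'll step aside for one confirming picture.

Converted, 110 mm is 0.1467, 80 mm is 0.1067.

Emit:
drive_effector(
  rows={"ticks": [[0,0,0,-0.0267,0.0533,0,0],[0,0,0,-0.0667,0.1067,0,0],[0,0,0,-0.08,0.1467,0,0],[0,0,0,-0.08,0.1467,0,0],[0,0,0,-0.08,0.1467,0,0],[0,0,0,-0.08,0.1467,0,0]]},
)

```text
time_s: 8.2
tool_pos: [543.9, 172.4, 174.3]
eef_rot: [[-0.985, 0.17, -0.001], [0.17, 0.985, -0.001], [0.001, -0.001, -1.0]]
force: [0.1, 0.2, 0.2]
width: -0.0
finger_force: 0.0
```

Run:
```python
from bench import r, imaging;from h import *
w=imaging.camera('wrist')[:,:,::-1];t=imaging.camera('scene')[185:255,240:440,::-1]
cv2.imwrite('pics/w4.png',np.vstack([cv2.resize(w[170:300],(800,220),interpolation=cv2.INTER_CUBIC)if 0 else cv2.resize(w[150:330],(800,225),interpolation=cv2.INTER_CUBIC),cv2.resize(t,(800,280),interpolation=cv2.INTER_CUBIC)]))
```

```text
(no output)
```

View pics/w4.png

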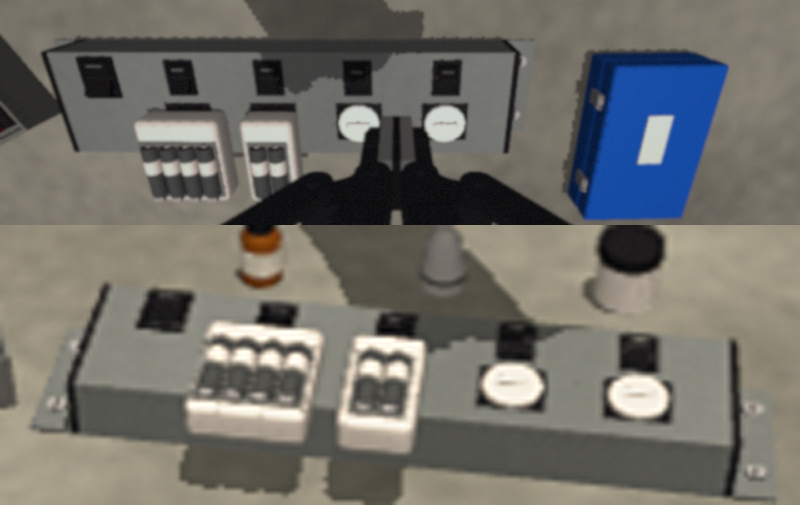

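The main rocker and rockers 1 and 2 sit lower at the front than 3 and 4, which are still raised. Each tap also reached the stop at 44.8 mm with about 7 N.

```bash
python3 -c "
from bench import r, imaging
print(r.hand_in())"
```

```text
the job is handed in; nothing more can be done
None
```

I tapped on the main switch, then the four-cell charger's switch (outlet 1), then the two-cell charger's (outlet 2), each to its stop at about 7 N; the capped outlets' switches were left off, nothing appeared moved, and the job is handed in at about 8 s with no verdict shown.

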